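# Slide the low board carrier under the height-check bridge

## Robot

A 6-joint arm with a two-finger parallel gripper is mounted at the origin on the work surface. World frame = base frame: x ahead of the robot, y to its left, z up, the work surface at z = 0. Lengths are in m, angles in degrees, forces in N, time in s.
With the tool pointing down it reaches from about 0.4 to 0.825 m from the base axis. Payload 7 kg.
Tool frame: the origin (TCP) lies on the centre line of the jaws, within the pads' length; the fingertips stand 11 mm ahead of it and the grasp point (between the pads) lies 8 mm behind it; z points along the fingers, y is the line along which they close (so a half turn about z gives the same grasp; the last joint's range is limited). The gripper opens to 88 mm and grips with 3 to 60 N. Pads are 19 mm wide; open, the fingers measure 130 mm over their backs; the gripper's body (78 mm by 193 mm) begins 47 mm behind the grasp point.
Start: joints at [86.064, 20.546, 0.682, 0, -70.136, -16.507], TCP at [0.236, 0.632, 0.205] pointing down, gripper open.
Joint ranges: [-176.03, 176.03], [-82.01, 121.73], [-58.28, 71.71], [-173.87, 95.51], [-174.79, -0.11], [-173.66, 173.66]. Speed limits (degrees/s): [136.94, 136.94, 172.46, 180, 180, 180].

## Interface

Orientations are given as [roll, pitch, yaw] about the fixed x, y, z axes, in that order (R = Rz(yaw) Ry(pitch) Rx(roll)).
In Python, from plant import r, capture, camera_model, job gives the robot as it stands.
- The arm moves only by the tool drive_tool, never from a script. Its argument "increments" is a list that holds one entry, the list of rows, each a list of 5 numbers: the gripper's target within -1 to 1 (fully open at 1, half-way at 0, shut at -1), then the shift along the tool's x, y, z scaled (see below), then the turn about the tool's z scaled (see below). In form: [[[gripper, tx, ty, tz, roll], ...]]. A call has 1 to 5 rows; each row is the pose to reach, as a shift and turn from the pose commanded when the call began, along the tool's axes at that moment, turning the shorter way round; what a row does not reach only later rows make up. The controller multiplies each number of a shift by 120 mm and each number of a turn by 360 degrees. A row lasts 1/8 s, in which the tool goes at most 62.5 mm and 10.7 degrees, less where a joint would pass 70% of its speed; a pose out of reach is approached as far as the arm can. A call with a number of a shift or a turn outside -1 to 1 is refused whole. A call with a gripper value outside its range is refused whole. The fingers move at their own pace and stop on an object; "squeeze" is the grip in N (left out, the last holds). Time passes only in rows, so rows that repeat a pose let the fingers close. It gives the time, the measured TCP pose, the force, the opening and the grip force at its end, in the units of the state.
- r.get_state(): the state, without advancing time (a new reading comes with each control period).
- capture(name): name is "side" or "top"; returns the picture (384x512x3 uint8, red, green, blue); there is no depth.
- camera_model(name): a dict with "camera_matrix" (3x3 intrinsics, pixels), "rvec" (rotation vector, rad) and "tvec" (3), from world to camera coordinates, as OpenCV has them. Camera axes: x right, y down, z forward; pixel columns grow to the right and rows downward; lengths in m; the calibration is good to about 2 mm. A picture is of the moment at which its call begins. camera_model takes no time and is no camera call.
- job.close_job(): hands the job in; it is judged then, once.
The state is a dict: "time_s": time; "joints": joint angles; "qd": joint speeds; "joint_torque": joint torques, N m; "tcp_pos": TCP position; "eef_rot": TCP orientation; "contact_force": force on the tool from outside, world axes, zero at the start; "moment": the same for the moment, N m; "gripper_width": finger opening in m; "gripper_force": force on a finger pad.
Only numpy, scipy, OpenCV 4.12 (cv2) and the standard library are available. Lean on these libraries where they do the work, as an engineer would, in place of code of your own. Each camera call takes 0.05 s, during which the arm holds its last target. There are 200 camera calls.

## Task

Of the two circuit-board carriers, choose the low one (without the tall capacitor) and push it along the bench with your fingertips, between the guide rails and under the low bridge, until it is fully home against the end stop. Only push it: do not lift, carry or tip it. Leave the carrier with the tall capacitor and everything else on the bench alone.

Things in the scene. Friction and masses are not known exactly. Their poses are not given: they have to be found in the camera images.
- low_carrier: Board carrier to be slid: flat aluminium plate 120 x 76 mm, 12 mm thick, about 0.25 kg, with a green circuit board and only low components on top; 18 mm tall in all, so it passes 3 mm below the bridge's beam. Its origin is the centre of its underside; its x axis runs along the 120 mm length, y across the 76 mm width, z up. Loose on the bench; either end may go in first.
- tall_carrier: The other board carrier, to be left alone: the same 120 x 76 x 12 mm plate and green board, but with an upright black capacitor of 26 mm diameter on it, 47.5 mm tall in all: too tall for the bridge. Origin and axes as for the low carrier. The two carriers lie side by side, about 150 mm apart, and may swap places.
- bridge: Fixed bare-metal height-check bridge. Origin on the bench under the middle of the beam; x axis points level along the channel from the entrance to the end stop (the way the carrier slides), y across it, z up. The beam spans x = -20 to +20 mm and is 140 mm long in y, its underside 21 mm and top 39 mm above the bench. With the carrier home, the carrier's origin is at this origin.
- bridge_entry (a point): Middle of the channel's entrance, on the bench, at bridge x = -65 mm. Two guide rails 10 mm high leave a channel 82 mm wide from bridge x = -35 to +60 mm; flared lead-ins of the same height widen it towards the entrance to about 110 mm at x = -65 mm.
- bridge_stop (a point): Middle of the end stop's face, on the bench, at bridge x = +60 mm. The stop is a fixed steel bar across the channel, 16 mm high. A carrier home against it has its rear end standing out at bridge x = -60 mm, 40 mm short of the beam.
- flux_bottle: Bystander: small white bottle, 34 mm diameter, 75 mm tall, loose; origin at its underside's centre.
- solder_spool: Bystander: metal spool standing on end, 54 mm diameter, 40 mm tall, loose; origin at its underside's centre.
- heat_sink: Bystander: dark finned heat sink 36 x 36 x 30 mm, loose; origin at its underside's centre.
- parts_cup: Bystander: small steel cup, 56 mm diameter, 45 mm tall, loose; origin at its underside's centre.
- screwdriver: Bystander: screwdriver 160 mm long lying on the bench, loose.
- multimeter: Bystander: orange multimeter 170 x 85 x 38 mm lying on its back, loose; origin at its underside's centre.
There are look-alikes about, which are no part of the job. Of the things like the low_carrier, leave any that is pink; of the rest the larger one is meant. Leave any green look-alike of the bridge alone.

How it is judged:
By the outcome, as a careful person would: the job done as asked, in the order asked, and still so for the second after the job is handed in, with the robot touching nothing.
It also fails if it takes over 67 s, if anything falls off the work surface, if the arm or the gripper's body presses on something with over 40 N, if the wrist force passes 120 N, or if a joint passes its speed limit or range.

## Working session

There is one attempt and no reset: what is moved stays moved. The work goes in short steps, Python scripts to look and compute and a tool call to move; the robot and the scene stay as the last step left them, time stands still between calls to the robot, and variables do not carry over. Pictures are saved under pics/ and viewed, at most 10 in all, crops included, and the job is handed in when it is done.

Besides the shell and the picture viewer there is one more tool, called in YAML: its name, and indented under it one key for each argument. drive_tool: Moves the arm, as the interface text tells. Its arguments: {"type":"object","properties":{"increments":{"type":"array"},"squeeze":{"type":"number"}},"required":["increments"]}

```bash
mkdir -p pics; python3 - <<'E'
from plant import r,capture,camera_model
import cv2
for n in("top","side"):
    cv2.imwrite(f"pics/{n}0.png",cv2.cvtColor(capture(n),cv2.COLOR_RGB2BGR))
s=r.get_state();print(s['tcp_pos'],s['eef_rot'],s['gripper_width'])
E
```

```text
[0.23561798 0.63204308 0.20412785] [ 1.79915226e+02 -8.00793847e-03 -2.04466532e+01] 0.08748013494090963
```

View pics/top0.png

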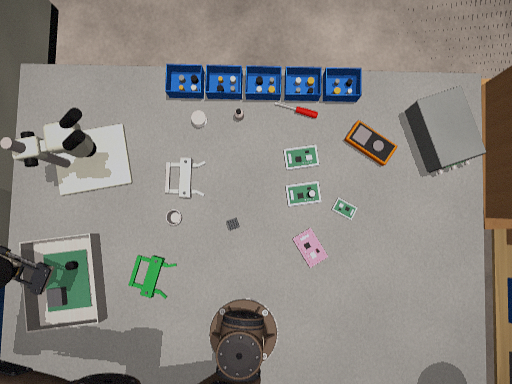

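View pics/side0.png

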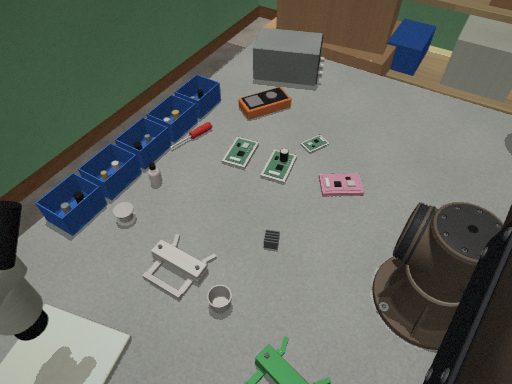

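The top view shows the low carrier at about (301,157), with the tall one at (303,193). There's a small green look-alike at (344,208) and a pink one at (310,247). The white bridge is at (185,178), its flared entrance facing right. Next I measure them.

```bash
cat > h.py <<'E'
import numpy as np,cv2
from plant import r,capture,camera_model
def ray(n,px,z):
    m=camera_model(n);K=np.array(m["camera_matrix"],float);R=cv2.Rodrigues(np.array(m["rvec"],float))[0];t=np.array(m["tvec"],float).reshape(3)
    px=np.asarray(px,float).reshape(-1,2)
    d=np.c_[px,np.ones(len(px))]@np.linalg.inv(K).T@R; c=-R.T@t
    return (c+d*((z-c[2])/d[:,2])[:,None])[:,:2]
def proj(n,P):
    m=camera_model(n);return cv2.projectPoints(np.asarray(P,float).reshape(-1,1,3),np.array(m["rvec"],float),np.array(m["tvec"],float),np.array(m["camera_matrix"],float),None)[0].reshape(-1,2)
def carrier(im,n,near=None,zt=0.0135,amin=60):
    hsv=cv2.cvtColor(im,cv2.COLOR_RGB2HSV)
    g=cv2.inRange(hsv,(60,70,40),(90,255,255))
    g=cv2.morphologyEx(g,cv2.MORPH_CLOSE,np.ones((5,5)))
    out=[]
    for c in cv2.findContours(g,cv2.RETR_EXTERNAL,cv2.CHAIN_APPROX_NONE)[0]:
        if cv2.contourArea(c)<amin: continue
        w=ray(n,c.reshape(-1,2),zt).astype(np.float32)
        rc=cv2.minAreaRect(w*1000); b=cv2.boxPoints(rc)
        e=b[1]-b[0] if np.linalg.norm(b[1]-b[0])>np.linalg.norm(b[2]-b[1]) else b[2]-b[1]
        a=np.degrees(np.arctan2(e[1],e[0]))%180
        out.append((np.round(rc[0],1),np.round(np.sort(rc[1]),1),round(float(a),1)))
    return out
E
python3 - <<'E'
from h import *
for n in("top","side"):
    im=cv2.cvtColor(cv2.imread(f"pics/{n}0.png"),cv2.COLOR_BGR2RGB)
    for o in carrier(im,n):
        if 300<o[0][0]<900 and abs(o[0][1])<400: print(n,*o)
im=cv2.imread("pics/top0.png")[145:215,155:215]
cv2.imwrite("pics/tb.png",cv2.resize(im,None,fx=8,fy=8,interpolation=cv2.INTER_CUBIC))
im=cv2.imread("pics/side0.png")[228:303,137:222]
cv2.imwrite("pics/sb.png",cv2.resize(im,None,fx=8,fy=8,interpolation=cv2.INTER_CUBIC))
E
```

```text
top [ 441.8 -347.7] [35.6 66.4] 62.9
top [ 492.1 -200.2] [ 55.2 101.8] 99.0
top [ 623.7 -190.7] [ 55.3 102.3] 99.6
side [ 492.5 -200.6] [ 57.1 101.8] 99.3
side [ 623.6 -191.3] [ 57.3 101.4] 99.3
side [ 440.5 -343.5] [36.8 64.1] 63.4
```

View pics/tb.png

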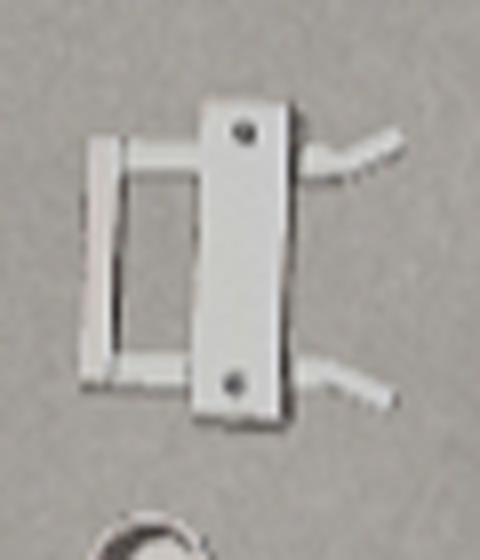

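View pics/sb.png

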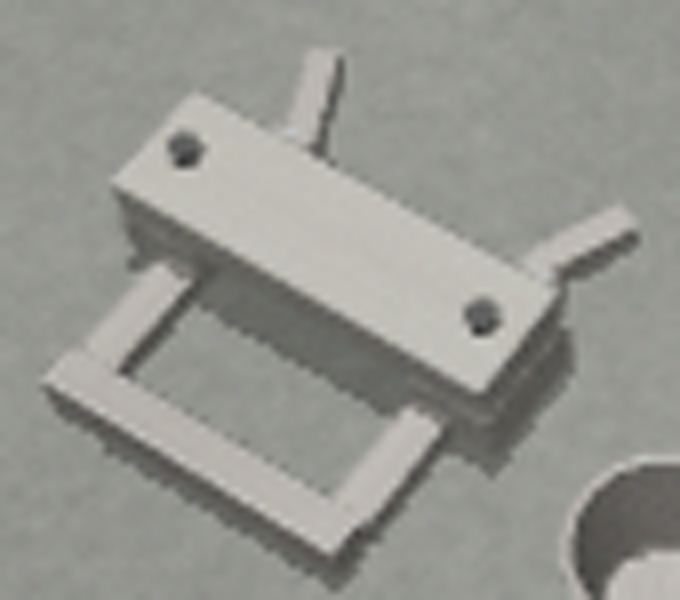

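Both crops show the beam's top clearly. In the top crop its corners are (203,98), (293,103), (281,418), (190,412). In the side crop they are (197,92), (560,292), (485,395), (112,182). The stop is on the left, so the entrance is towards world -y.

```bash
python3 - <<'E'
from h import *
f=lambda p,o:(np.array(p,float)+.5)/8-.5+o
for n,p,o in(("top",[(203,98),(293,103),(281,418),(190,412)],(155,145)),("side",[(197,92),(560,292),(485,395),(112,182)],(137,228))):
    w=ray(n,f(p,o),.039)*1000; rc=cv2.minAreaRect(w.astype(np.float32))
    b=cv2.boxPoints(rc);e=max(b[1]-b[0],b[2]-b[1],key=np.linalg.norm)
    print(n,w.round(1).tolist(),"ctr",w.mean(0).round(1),np.round(rc[1],1),"axis",np.degrees(np.arctan2(e[1],e[0]))%180)
# holes and stop
h=ray("top",f([(245,132),(234,384)],(155,145)),.039)*1000;print("holes t",h.round(1).tolist(),h.mean(0))
h=ray("side",f([(185,150),(483,317)],(137,228)),.039)*1000;print("holes s",h.round(1).tolist(),h.mean(0))
print("stop face", (ray("top",f([(126,140),(111,380)],(155,145)),.016)*1000).round(1).tolist())
print("rail inner near stop top img", (ray("top",f([(160,170),(160,354)],(155,145)),.010)*1000).round(1).tolist())
E
```

```text
top [[608.5, 238.5], [607.3, 198.7], [467.9, 198.7], [469.6, 238.7]] ctr [538.3 218.7] [ 39.9 140.6] axis 179.91708
side [[605.9, 199.9], [468.5, 200.0], [467.4, 238.4], [606.8, 238.1]] ctr [537.2 219.1] [ 38.4 139.4] axis 179.88278
holes t [[593.9, 219.4], [482.3, 219.9]] [538.1014672  219.64550859]
holes s [[595.3, 218.1], [483.0, 218.2]] [539.17012058 218.16010381]
stop face [[592.6, 276.8], [484.7, 279.0]]
rail inner near stop top img [[580.3, 262.3], [497.4, 258.9]]
```

drive_tool:
  increments:
    - [[-0.3,1,1,0,0.12],[-0.3,1,1,0,0.12],[-0.3,1,1,0,0.12],[-0.3,1,1,0,0.12],[-0.3,1,1,0,0.12]]

```text
time_s: 0.72
tcp_pos: [0.3065, 0.4776, 0.205]
eef_rot: [180.0, 0.0, -63.6]
contact_force: [-0.2, 0.7, -0.0]
gripper_width: 0.043
gripper_force: 0.0
```

drive_tool:
  increments:
    - [[-0.3,1,0,0,0.0472],[-0.3,1,0,0,0.0472],[-0.3,1,0,0,0.0472]]

```text
time_s: 1.1
tcp_pos: [0.3602, 0.3682, 0.2049]
eef_rot: [180.0, -0.0, -80.6]
contact_force: [0.1, 0.3, 0.2]
gripper_width: 0.0307
gripper_force: 0.0
```

drive_tool:
  increments:
    - [[-0.3,0.95,-0.235,0.13,0],[-0.3,0.95,-0.235,0.13,0],[-0.3,0.95,-0.235,0.13,0]]

```text
time_s: 1.48
tcp_pos: [0.4062, 0.2607, 0.1887]
eef_rot: [179.9, -0.1, -80.5]
contact_force: [-0.1, -0.6, 0.5]
gripper_width: 0.0308
gripper_force: 0.0
```

Tracking is good, so I'll continue with the remaining five.

drive_tool:
  increments:
    - [[-0.3,0.95,-0.235,0.13,0],[-0.3,0.95,-0.235,0.13,0],[-0.3,0.95,-0.235,0.13,0]]

```text
time_s: 1.85
tcp_pos: [0.4529, 0.1533, 0.173]
eef_rot: [179.9, -0.0, -80.6]
contact_force: [-0.1, 0.4, 0.6]
gripper_width: 0.0308
gripper_force: 0.0
```

drive_tool:
  increments:
    - [[-0.3,0.95,-0.235,0.13,0],[-0.3,0.95,-0.235,0.13,0],[-0.3,0.95,-0.235,0.13,0]]

```text
time_s: 2.22
tcp_pos: [0.4996, 0.0457, 0.1573]
eef_rot: [179.9, -0.0, -80.6]
contact_force: [-1.5, 0.1, 0.1]
gripper_width: 0.0307
gripper_force: 0.0
```

drive_tool:
  increments:
    - [[-0.3,0.95,-0.235,0.13,0],[-0.3,0.95,-0.235,0.13,0],[-0.3,0.95,-0.235,0.13,0]]

```text
time_s: 2.6
tcp_pos: [0.5462, -0.0618, 0.1415]
eef_rot: [179.9, -0.0, -80.6]
contact_force: [0.5, 0.6, -0.3]
gripper_width: 0.0305
gripper_force: 0.0
```

drive_tool:
  increments:
    - [[-0.3,0.95,-0.235,0.0,0],[-0.3,0.95,-0.235,0.0,0],[-0.3,0.95,-0.235,0.0,0]]

```text
time_s: 2.98
tcp_pos: [0.5931, -0.1694, 0.142]
eef_rot: [180.0, -0.0, -80.6]
contact_force: [-0.8, 0.7, 0.1]
gripper_width: 0.0307
gripper_force: 0.0
```

drive_tool:
  increments:
    - [[-0.3,0.95,-0.235,0.0,0],[-0.3,0.95,-0.235,0.0,0],[-0.3,0.95,-0.235,0.0,0],[-0.3,0.95,-0.235,0.0,0]]

```text
time_s: 3.48
tcp_pos: [0.6382, -0.2746, 0.1422]
eef_rot: [180.0, 0.0, -80.5]
contact_force: [-1.7, -0.3, -0.1]
gripper_width: 0.0309
gripper_force: 0.0
```

drive_tool:
  increments:
    - [[-0.3,0,0,0.5,0],[-0.3,0,0,0.9,0],[-0.3,0,0,1,0],[-0.3,0,0,1,0]]

```text
time_s: 3.98
tcp_pos: [0.6384, -0.2756, 0.0234]
eef_rot: [180.0, -0.0, -80.5]
contact_force: [0.5, 1.0, 0.9]
gripper_width: 0.0306
gripper_force: 0.0
```

drive_tool:
  increments:
    - [[-0.3,-0.04,0,0.06,0],[-0.3,-0.08,0,0.06,0],[-0.3,-0.14,0,0.06,0],[-0.3,-0.22,0,0.06,0],[-0.3,-0.3,0,0.06,0]]

```text
time_s: 4.6
tcp_pos: [0.6319, -0.2405, 0.0156]
eef_rot: [-180.0, -0.0, -80.6]
contact_force: [0.1, -0.7, 0.1]
gripper_width: 0.0307
gripper_force: 0.0
```

drive_tool:
  increments:
    - [[-0.3,-0.14,0,0,0],[-0.3,-0.28,0,0,0],[-0.3,-0.42,0,0,0],[-0.3,-0.56,0,0,0],[-0.3,-0.7,0,0,0]]

```text
time_s: 5.22
tcp_pos: [0.6182, -0.1571, 0.0154]
eef_rot: [-180.0, -0.0, -80.6]
contact_force: [0.3, 0.2, 1.4]
gripper_width: 0.0308
gripper_force: 0.0
```

drive_tool:
  increments:
    - [[-0.3,-0.16,0,0,0],[-0.3,-0.32,0,0,0],[-0.3,-0.48,0,0,0],[-0.3,-0.6,0,0,0],[-0.3,-0.68,0,0,0]]

```text
time_s: 5.85
tcp_pos: [0.605, -0.0768, 0.0154]
eef_rot: [-180.0, -0.0, -80.6]
contact_force: [-0.7, -0.3, 0.1]
gripper_width: 0.0306
gripper_force: 0.0
```

drive_tool:
  increments:
    - [[-0.3,0.2,0,-0.2,0],[-0.3,0.2,0,-0.7,0],[-0.3,0.2,0,-0.7,0]]

```text
time_s: 6.22
tcp_pos: [0.6124, -0.1017, 0.1045]
eef_rot: [-179.5, -0.1, -80.6]
contact_force: [-0.0, 0.3, -0.6]
gripper_width: 0.0308
gripper_force: 0.0
```

```bash
cat > look.py <<'E'
from h import *
import sys
for n in("top","side"):
    im=capture(n)
    cv2.imwrite(f"pics/{n}{sys.argv[1]}.png",cv2.cvtColor(im,cv2.COLOR_RGB2BGR))
    for o in carrier(im,n):
        if 300<o[0][0]<900 and abs(o[0][1])<400: print(n,*o)
s=r.get_state();print(s['tcp_pos'],s['eef_rot'],s['joints'].round(1) if hasattr(s['joints'],'round') else s['joints'])
E
python3 look.py 1
```

```text
top [ 441.8 -347.7] [35.6 66.4] 62.9
top [ 492.2 -200.4] [ 55.2 101.4] 99.0
top [ 624.2 -194.7] [55.7 94.3] 98.6
side [ 492.5 -200.6] [ 57.1 101.8] 99.3
side [ 624.1 -191.1] [ 56.2 101.2] 99.5
side [ 440.6 -343.5] [36.5 64.1] 63.4
[ 0.60929391 -0.10142523  0.10017817] [-1.79885544e+02  1.10049820e-02 -8.06653455e+01] [  8.6  20.  -14.8  -0.  -55.1   0.7]
```

View pics/side1.png

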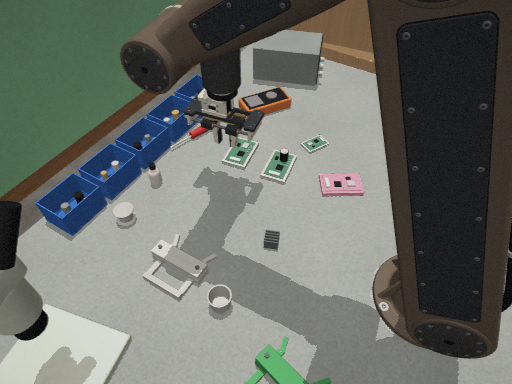

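View pics/top1.png

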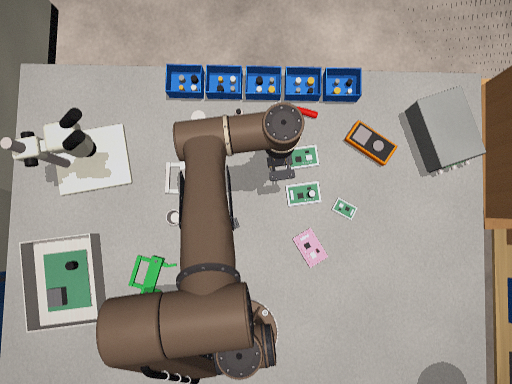

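The carrier hasn't moved: it's still at (240,152) in the side view. So the fingers went past without touching it. I'll compare where the camera sees the tips with where the state puts them.

```bash
python3 - <<'E'
from h import *
s=r.get_state();p=s['tcp_pos'];R=cv2.Rodrigues(np.zeros(3))[0]
y=np.radians(s['eef_rot'][2]);tx=np.array([np.cos(y),np.sin(y),0]);ty=np.array([np.sin(y),-np.cos(y),0])
w=s['gripper_width']
P=[p+sg*ty*(w/2+10)*0+sg*ty*(w/2+.0105)+np.array([0,0,-.011]) for sg in(1,-1)]
print(p,s['contact_force'],s['gripper_width'],s['time_s'])
for n in("side","top"):print(n,proj(n,P).round(1).tolist())
im=cv2.imread("pics/side1.png")[75:170,175:275];im=cv2.resize(im,None,fx=6,fy=6,interpolation=cv2.INTER_CUBIC)
for u,v in proj("side",P):cv2.drawMarker(im,(int((u-175)*6),int((v-75)*6)),(0,0,255),0,12,1)
cv2.imwrite("pics/s1c.png",im)
E
```

```text
[ 0.60929391 -0.10142523  0.10017817] [ 0.17743156  0.16634783 -0.17860001] 0.030587182089389247 6.325
side [[235.0, 153.9], [218.3, 149.2]]
top [[277.8, 163.9], [275.7, 149.1]]
```

View pics/s1c.png

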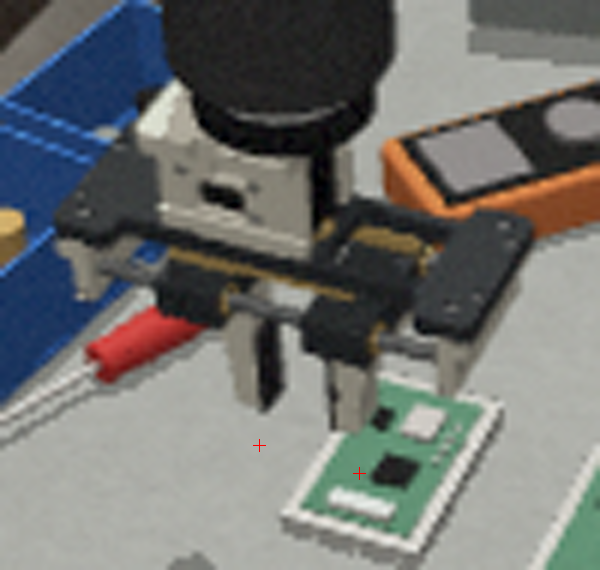

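```bash
python3 - <<'E'
from h import *
from scipy.optimize import least_squares
p=np.array([.6093,-.1014,.1002]);q=proj("side",[p,p+[0,0,.01],p+[.01,0,0],p+[0,.01,0]]);print((q[1:]-q[0]).round(2).tolist())
# visible tip centres in crop
E
```

```text
[[-0.21, -2.64], [-2.97, -1.25], [-2.0, 2.11]]
```

drive_tool:
  increments:
    - [[-0.3,0.8,0,0,0],[-0.3,1,0,0,0],[-0.3,1,0,0,0],[-0.3,1,0,0,0]]

```text
time_s: 6.82
tcp_pos: [0.6274, -0.2201, 0.0977]
eef_rot: [179.9, 0.1, -80.7]
contact_force: [-0.4, 0.3, 0.7]
gripper_width: 0.0303
gripper_force: 0.0
```

drive_tool:
  increments:
    - [[-0.3,0.45,0,0,0],[-0.3,0.45,0,0,0],[-0.3,0.45,0,0.4,0],[-0.3,0.45,0,0.7,0],[-0.3,0.45,0,0.7,0]]

```text
time_s: 7.45
tcp_pos: [0.6347, -0.2712, 0.0121]
eef_rot: [179.6, 0.1, -80.6]
contact_force: [0.1, 0.1, -0.2]
gripper_width: 0.0307
gripper_force: 0.0
```

The tips look about 20–25 mm higher than reported. At this clear spot I'll probe slowly downward and watch the force.

drive_tool:
  increments:
    - [[-0.3,0,0,0.03,0],[-0.3,0,0,0.06,0],[-0.3,0,0,0.08,0],[-0.3,0,0,0.1,0],[-0.3,0,0,0.1,0]]

```text
time_s: 8.07
tcp_pos: [0.6372, -0.2733, 0.0034]
eef_rot: [-180.0, 0.0, -80.6]
contact_force: [0.1, 0.8, -0.7]
gripper_width: 0.0308
gripper_force: 0.0
```

```bash
python3 look.py 2; python3 - <<'E'
from h import *
s=r.get_state();p=s['tcp_pos']
y=np.radians(s['eef_rot'][2]);ty=np.array([np.sin(y),-np.cos(y),0]);w=s['gripper_width']
u0,v0=proj("side",[p])[0];u0=int(u0)-50;v0=int(v0)-55
im=cv2.imread("pics/side2.png")[v0:v0+90,u0:u0+100];im=cv2.resize(im,None,fx=6,fy=6,interpolation=cv2.INTER_CUBIC)
for sg in(1,-1):
  for z,c in((0,(0,0,255)),(.02,(255,0,0))):
    P=p+sg*ty*(w/2+.0105);P[2]=z
    u,v=proj("side",[P])[0];cv2.drawMarker(im,(int((u-u0)*6),int((v-v0)*6)),c,0,12,1)
cv2.imwrite("pics/s2c.png",im)
print(s['contact_force'],s['moment'])
E
```

```text
top [ 441.8 -347.7] [35.6 66.4] 62.9
top [ 492.1 -200.4] [ 55.1 101.5] 99.5
top [ 623.4 -190.3] [ 54.8 102.7] 99.6
side [ 492.9 -200.2] [ 56.  101.8] 98.6
side [ 624.1 -191.3] [ 56.2 101.4] 99.3
[ 0.63726701 -0.27329055  0.00344777] [-1.79996444e+02 -3.08708902e-03 -8.06395834e+01] [ -7.2  31.9  -9.4   0.  -48.7  16.5]
[-0.06319214 -0.25414938  0.41996445] [ 0.05567159 -0.01198566  0.00578047]
```

View pics/s2c.png

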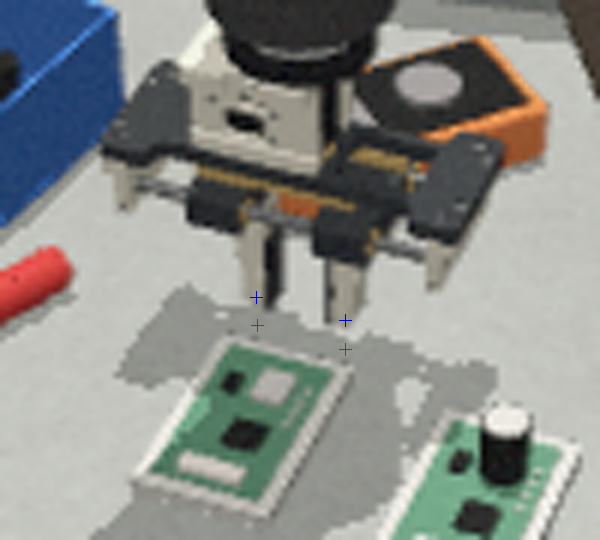

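The tips line up sideways but sit about 18 mm above the bench, while the reported TCP z is 3 mm. So reported z is biased by roughly 25 mm. I'll keep probing down.

drive_tool:
  increments:
    - [[-0.3,0,0,0.03,0],[-0.3,0,0,0.06,0],[-0.3,0,0,0.08,0],[-0.3,0,0,0.08,0]]

```text
time_s: 8.68
tcp_pos: [0.637, -0.2732, -0.0067]
eef_rot: [180.0, 0.0, -80.6]
contact_force: [-0.6, 0.7, 0.3]
gripper_width: 0.0309
gripper_force: 0.0
```

drive_tool:
  increments:
    - [[-0.3,0,0,0.01,0],[-0.3,0,0,0.02,0],[-0.3,0,0,0.02,0]]

```text
time_s: 9.05
tcp_pos: [0.6372, -0.2732, -0.0087]
eef_rot: [180.0, 0.0, -80.6]
contact_force: [0.8, -0.1, -0.1]
gripper_width: 0.0306
gripper_force: 0.0
```

drive_tool:
  increments:
    - [[-0.3,0,0,0.01,0],[-0.3,0,0,0.02,0],[-0.3,0,0,0.02,0]]

```text
time_s: 9.43
tcp_pos: [0.6371, -0.2732, -0.0112]
eef_rot: [180.0, 0.0, -80.6]
contact_force: [-1.3, -1.0, 0.8]
gripper_width: 0.0307
gripper_force: 0.0
```

```bash
python3 - <<'E'
from h import *
cv2.imwrite("pics/side3.png",cv2.cvtColor(capture("side"),cv2.COLOR_RGB2BGR))
s=r.get_state();p=s['tcp_pos'];print(p,s['contact_force'])
y=np.radians(s['eef_rot'][2]);ty=np.array([np.sin(y),-np.cos(y),0]);w=s['gripper_width']
u0,v0=proj("side",[p])[0];u0=int(u0)-35;v0=int(v0)-35
im=cv2.imread("pics/side3.png")[v0:v0+60,u0:u0+75];im=cv2.resize(im,None,fx=8,fy=8,interpolation=cv2.INTER_CUBIC)
for sg in(1,-1):
    P=p+sg*ty*(w/2+.0105);P[2]=0
    u,v=proj("side",[P])[0];cv2.drawMarker(im,(int((u-u0+.5)*8),int((v-v0+.5)*8)),(0,0,255),0,12,1)
cv2.imwrite("pics/s3c.png",im)
E
```

```text
[ 0.63718667 -0.27319706 -0.01112569] [-0.6712577  -0.06190625  0.01382372]
```

View pics/s3c.png

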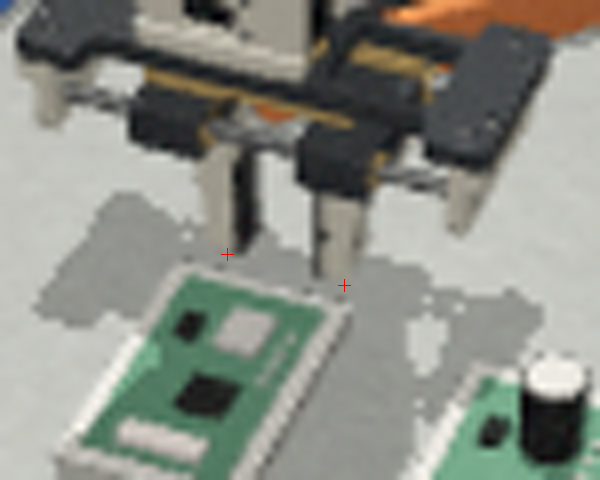

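The tips are now about 4 mm above the bench, just behind the rear end of the low carrier. I'll push and check that it moves.

drive_tool:
  increments:
    - [[-0.3,-0.06,0,0,0],[-0.3,-0.12,0,0,0],[-0.3,-0.18,0,0,0],[-0.3,-0.26,0,0,0],[-0.3,-0.34,0,0,0]]

```text
time_s: 10.1
tcp_pos: [0.6305, -0.2323, -0.011]
eef_rot: [-180.0, -0.0, -80.6]
contact_force: [-0.1, -0.6, -0.7]
gripper_width: 0.0305
gripper_force: 0.6
```

```bash
python3 look.py 4
```

```text
top [ 441.8 -347.7] [35.6 66.4] 62.9
top [ 492.2 -200.4] [ 55.2 101.4] 99.0
top [ 619.3 -159.8] [57.8 98.5] 100.3
side [ 492.8 -199.8] [ 56.  101.1] 98.6
side [ 618.9 -160.6] [ 56.6 101.8] 99.3
side [ 444.8 -334.4] [36.8 44.3] 62.8
[ 0.63047189 -0.23169562 -0.01092159] [ 1.79996234e+02  1.41139924e-02 -8.05768435e+01] [ -3.6  31.3 -13.1  -0.  -45.6  13. ]
```

The carrier is moving straight.

drive_tool:
  increments:
    - [[-0.3,-0.13,0,0,0],[-0.3,-0.27,0,0,0],[-0.3,-0.41,0,0,0],[-0.3,-0.55,0,0,0],[-0.3,-0.68,0,0,0]]

```text
time_s: 10.82
tcp_pos: [0.6171, -0.1512, -0.0109]
eef_rot: [-180.0, -0.0, -80.6]
contact_force: [0.9, -1.3, -0.1]
gripper_width: 0.0306
gripper_force: 1.0
```

drive_tool:
  increments:
    - [[-0.3,-0.14,0,0,0],[-0.3,-0.28,0,0,0],[-0.3,-0.42,0,0,0],[-0.3,-0.54,0,0,0],[-0.3,-0.64,0,0,0]]

```text
time_s: 11.45
tcp_pos: [0.6047, -0.0757, -0.011]
eef_rot: [180.0, -0.0, -80.6]
contact_force: [0.3, -1.9, 1.4]
gripper_width: 0.0308
gripper_force: 1.1
```

drive_tool:
  increments:
    - [[-0.3,0.2,0,0,0],[-0.3,0.2,0,-0.5,0],[-0.3,0.2,0,-0.5,0],[-0.3,0.2,0,-0.5,0]]

```text
time_s: 11.95
tcp_pos: [0.6086, -0.0998, 0.0491]
eef_rot: [-180.0, 0.0, -80.7]
contact_force: [-0.4, -1.1, -0.9]
gripper_width: 0.0307
gripper_force: 0.0
```

```bash
python3 look.py 5
```

```text
top [ 441.8 -347.7] [35.6 66.4] 62.9
top [ 492.1 -200.4] [ 55.1 101.5] 99.5
top [594.1  -3.6] [ 59.3 101.4] 99.5
side [593.2  -4.5] [ 56.9 101.9] 99.5
side [ 492.9 -200.2] [ 56.  101.8] 98.6
side [ 440.6 -343.5] [36.5 64.1] 63.4
[ 0.60792159 -0.10000242  0.04808065] [ 1.79919292e+02  2.48274086e-02 -8.06421911e+01] [  8.8  23.1 -17.9  -0.  -49.1   0.6]
```

drive_tool:
  increments:
    - [[0.36,-0.736,-0.66,0,-0.12],[0.36,-0.736,-0.66,0,-0.12],[0.36,-0.736,-0.66,0,-0.12],[0.36,-0.736,-0.66,0,-0.12],[0.36,-0.736,-0.66,0,-0.12]]

```text
time_s: 12.68
tcp_pos: [0.6717, -0.0001, 0.0476]
eef_rot: [179.9, 0.1, -37.5]
contact_force: [-0.3, -0.6, 0.1]
gripper_width: 0.0593
gripper_force: 0.0
```

drive_tool:
  increments:
    - [[0.36,0,0,0,-0.1039],[0.36,0,0,0,-0.1039],[0.36,0,0,0,-0.1039],[0.36,0,0,0,-0.1039],[0.36,0,0,0,-0.1039]]

```text
time_s: 13.3
tcp_pos: [0.6721, -0.0005, 0.0484]
eef_rot: [180.0, 0.1, -0.3]
contact_force: [0.0, -0.7, 0.2]
gripper_width: 0.0597
gripper_force: 0.0
```

drive_tool:
  increments:
    - [[0.36,0,0,0.3,0],[0.36,0,0,0.42,0],[0.36,0,0,0.47,0],[0.36,0,0,0.49,0],[0.36,0,0,0.49,0]]

```text
time_s: 13.92
tcp_pos: [0.673, -0.0002, -0.0092]
eef_rot: [-180.0, -0.1, -0.1]
contact_force: [0.6, 0.7, 0.3]
gripper_width: 0.0597
gripper_force: 0.0
```

drive_tool:
  increments:
    - [[0.36,-0.08,0,0,0],[0.36,-0.16,0,0,0],[0.36,-0.24,0,0,0],[0.36,-0.32,0,0,0],[0.36,-0.4,0,0,0]]

```text
time_s: 14.55
tcp_pos: [0.6248, -0.0002, -0.0092]
eef_rot: [-180.0, -0.1, -0.0]
contact_force: [2.7, 0.2, 1.5]
gripper_width: 0.0598
gripper_force: 2.1
```

drive_tool:
  increments:
    - [[0.36,-0.05,0,0,0],[0.36,-0.1,0,0,0],[0.36,-0.15,0,0,0],[0.36,-0.2,0,0,0],[0.36,-0.2,0,0,0]]

```text
time_s: 15.18
tcp_pos: [0.6005, -0.0, -0.0093]
eef_rot: [-180.0, -0.0, -0.0]
contact_force: [2.1, 1.4, 8.1]
gripper_width: 0.0593
gripper_force: 4.9
```

```bash
python3 look.py 6
```

```text
top [ 441.8 -347.7] [35.6 66.4] 62.9
top [ 492.2 -200.4] [ 55.2 101.4] 99.0
top [560.2   1.4] [ 57.6 100.2] 91.4
side [560.3   1.1] [ 57.9 102.4] 91.3
side [ 492.6 -200.1] [ 56.8 101.5] 100.2
side [ 440.9 -342.6] [36.8 62.1] 63.4
[ 6.00530722e-01 -4.16625003e-05 -9.35188941e-03] [-1.79987911e+02 -3.05492599e-02 -2.09972465e-02] [ 18.6  26.  -22.8  -0.  -41.1  71.4]
```

The force and offset look odd (Fz 8 N, and the TCP is nearer the carrier than expected). I'll use the last view to check.

```bash
python3 - <<'E'
from h import *
s=r.get_state();p=s['tcp_pos'];print(s['contact_force'],s['moment'],s['gripper_force'])
im=cv2.imread("pics/side6.png");u0,v0=proj("side",[[.58,0,0]])[0].astype(int)-[50,40]
im=cv2.resize(im[v0:v0+75,u0:u0+100],None,fx=8,fy=8,interpolation=cv2.INTER_CUBIC)
for sg in(1,-1):
    u,v=proj("side",[[p[0],p[1]+sg*(.030+.0105),0]])[0];cv2.drawMarker(im,(int((u-u0+.5)*8),int((v-v0+.5)*8)),(0,0,255),0,12,1)
cv2.imwrite("pics/s6c.png",im)
E
```

```text
[1.54787896 1.57488696 7.70699839] [ 0.3108032  -0.71894978  0.00714305] 5.141807601467008
```

View pics/s6c.png

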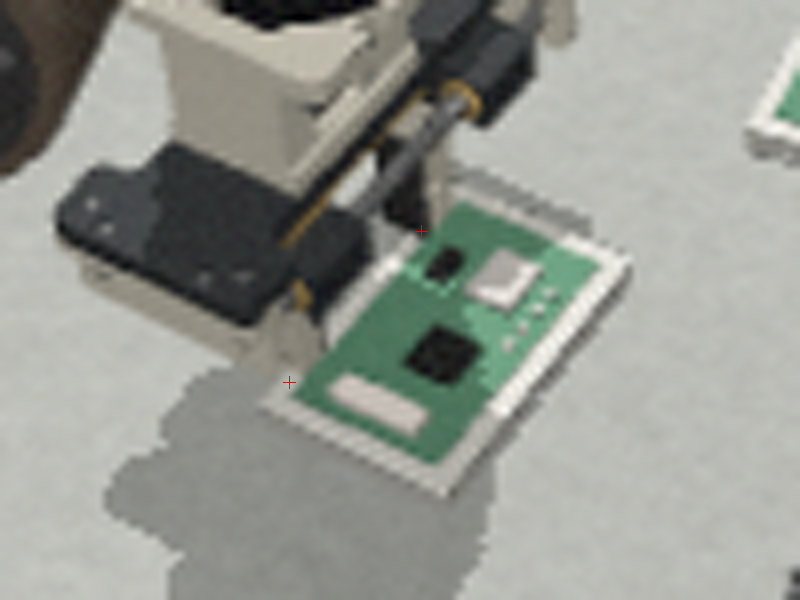

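The fingertips are sitting on the plate's rim, pushing on the board's edge. I'll lift straight off, back away, and probe down to the bench for the true height.

drive_tool:
  increments:
    - [[0.36,0,0,-0.1,0],[0.36,0,0,-0.2,0],[0.36,0.2,0,-0.2,0],[0.36,0.3,0,-0.2,0],[0.36,0.3,0,-0.2,0]]

```text
time_s: 15.9
tcp_pos: [0.6363, -0.0004, 0.0138]
eef_rot: [180.0, 0.1, -0.1]
contact_force: [-0.4, -1.3, -0.6]
gripper_width: 0.0596
gripper_force: 0.0
```

drive_tool:
  increments:
    - [[0.36,0,0,0.1,0],[0.36,0,0,0.18,0],[0.36,0,0,0.22,0],[0.36,0,0,0.24,0],[0.36,0,0,0.24,0]]

```text
time_s: 16.52
tcp_pos: [0.6364, -0.0003, -0.0147]
eef_rot: [180.0, 0.0, -0.0]
contact_force: [0.2, -0.0, 0.6]
gripper_width: 0.0593
gripper_force: 0.0
```

drive_tool:
  increments:
    - [[0.36,0,0,0.01,0],[0.36,0,0,0.02,0],[0.36,0,0,0.02,0]]

```text
time_s: 16.9
tcp_pos: [0.6365, -0.0003, -0.017]
eef_rot: [-180.0, -0.0, -0.0]
contact_force: [-0.5, 0.6, -0.5]
gripper_width: 0.0598
gripper_force: 0.0
```

```bash
python3 look.py 7
```

```text
top [ 441.8 -347.7] [35.6 66.4] 62.9
top [ 492.1 -200.4] [ 55.1 101.5] 99.5
top [558.4   1.4] [ 54.  100.2] 91.4
side [558.6   1.2] [ 57.4 100.9] 89.9
side [ 492.8 -199.8] [ 56.  101.1] 98.6
side [ 441.  -342.7] [36.5 62.1] 63.4
[ 6.36529218e-01 -2.96287314e-04 -1.69847096e-02] [-1.79999155e+02 -5.00232837e-03 -3.09441847e-02] [ 17.5  29.2 -18.3   0.  -42.6  72.5]
```

drive_tool:
  increments:
    - [[0.36,0,0,0.01,0],[0.36,0,0,0.02,0],[0.36,0,0,0.02,0]]

```text
time_s: 17.38
tcp_pos: [0.6364, -0.0003, -0.0196]
eef_rot: [180.0, 0.0, -0.0]
contact_force: [0.5, 0.2, 0.5]
gripper_width: 0.0598
gripper_force: 0.0
```

drive_tool:
  increments:
    - [[0.36,0,0,0.01,0],[0.36,0,0,0.015,0],[0.36,0,0,0.015,0]]

```text
time_s: 17.75
tcp_pos: [0.6365, -0.0003, -0.0212]
eef_rot: [180.0, -0.0, -0.0]
contact_force: [-1.3, 0.4, 0.0]
gripper_width: 0.0596
gripper_force: 0.3
```

drive_tool:
  increments:
    - [[0.36,0,0,0.01,0],[0.36,0,0,0.015,0],[0.36,0,0,0.015,0]]

```text
time_s: 18.12
tcp_pos: [0.6366, -0.0003, -0.0213]
eef_rot: [180.0, -0.0, -0.0]
contact_force: [-5.6, 0.8, 15.0]
gripper_width: 0.0596
gripper_force: 7.4
```

The bench is at reported z ≈ -0.0213. I'll raise about 5 mm and redo the side push.

drive_tool:
  increments:
    - [[0.36,0,0,-0.025,0],[0.36,0,0,-0.045,0],[0.36,-0.08,0,-0.045,0],[0.36,-0.14,0,-0.045,0],[0.36,-0.19,0,-0.045,0]]

```text
time_s: 18.75
tcp_pos: [0.6128, -0.0004, -0.0178]
eef_rot: [180.0, 0.0, -0.0]
contact_force: [-0.1, -0.7, 0.9]
gripper_width: 0.0595
gripper_force: 0.0
```

drive_tool:
  increments:
    - [[0.36,-0.05,0,0,0],[0.36,-0.1,0,0,0],[0.36,-0.14,0,0,0],[0.36,-0.18,0,0,0],[0.36,-0.18,0,0,0]]

```text
time_s: 19.38
tcp_pos: [0.5916, -0.0003, -0.0176]
eef_rot: [180.0, 0.0, -0.0]
contact_force: [0.5, -0.4, -0.3]
gripper_width: 0.0597
gripper_force: 0.0
```

```bash
python3 look.py 8
```

```text
top [ 441.8 -347.7] [35.6 66.4] 62.9
top [ 492.  -200.3] [ 55.1 101.9] 99.5
top [540.4   0.9] [ 53.9 100.2] 91.4
side [541.    0.9] [ 56.9 101.7] 89.9
side [ 492.8 -200. ] [ 56.2 101. ] 99.1
side [ 440.5 -343.5] [36.8 64.1] 63.4
[ 5.91827131e-01 -3.57877811e-04 -1.76535293e-02] [ 1.79992639e+02  2.82396805e-02 -3.08398575e-02] [ 18.9  26.1 -24.3  -0.  -39.6  71.1]
```

drive_tool:
  increments:
    - [[0.36,-0.01,0,0,0],[0.36,-0.022,0,0,0],[0.36,-0.022,0,0,0]]

```text
time_s: 19.85
tcp_pos: [0.5895, -0.0002, -0.0176]
eef_rot: [-180.0, -0.0, -0.0]
contact_force: [0.6, -0.4, -0.5]
gripper_width: 0.0594
gripper_force: 0.5
```

drive_tool:
  increments:
    - [[0.36,0.1,0,0,0],[0.36,0.2,0,-0.2,0],[0.36,0.2,0,-0.5,0],[0.36,0.2,0,-0.5,0]]

```text
time_s: 20.35
tcp_pos: [0.6163, 0.0001, 0.0453]
eef_rot: [-179.9, -0.3, -0.0]
contact_force: [-0.1, 0.1, -0.6]
gripper_width: 0.0594
gripper_force: 0.0
```

drive_tool:
  increments:
    - [[-0.3,-0.62,0.8,0,0.125],[-0.3,-0.62,0.8,0,0.125],[-0.3,-0.62,0.8,0,0.125],[-0.3,-0.62,0.8,0,0.125],[-0.3,-0.62,0.8,0,0.125]]

```text
time_s: 20.98
tcp_pos: [0.539, -0.0965, 0.042]
eef_rot: [180.0, 0.0, -45.1]
contact_force: [0.3, -0.9, -0.8]
gripper_width: 0.0305
gripper_force: 0.0
```

drive_tool:
  increments:
    - [[-0.3,0,0,0,0.125],[-0.3,0,0,0,0.125],[-0.3,0,0,0,0.125],[-0.3,0,0,0,0.125],[-0.3,0,0,0,0.125]]

```text
time_s: 21.6
tcp_pos: [0.539, -0.0961, 0.042]
eef_rot: [180.0, -0.0, -89.9]
contact_force: [-0.3, 0.5, -0.5]
gripper_width: 0.0307
gripper_force: 0.0
```

```bash
python3 look.py 9
```

```text
top [ 441.8 -347.7] [35.6 66.4] 62.9
top [ 492.2 -200.4] [ 55.2 101.4] 99.0
side [538.8   0.9] [ 57.3 102. ] 90.1
side [ 492.1 -200.2] [ 56.5 100.8] 99.3
side [ 440.5 -343.5] [36.8 64.1] 63.4
[ 0.53906633 -0.09614051  0.0421388 ] [ 1.79979893e+02 -2.93891360e-03 -8.97769048e+01] [ 10.4  18.1 -27.2  -0.  -44.8 -10.2]
```

drive_tool:
  increments:
    - [[-0.3,0,0,0.3,0],[-0.3,0,0,0.42,0],[-0.3,0,0,0.47,0],[-0.3,0,0,0.49,0],[-0.3,0,0,0.49,0]]

```text
time_s: 22.32
tcp_pos: [0.5395, -0.0962, -0.0159]
eef_rot: [-180.0, 0.0, -90.0]
contact_force: [0.1, -1.3, 0.0]
gripper_width: 0.0306
gripper_force: 0.0
```

drive_tool:
  increments:
    - [[-0.3,0,0,0.008,0],[-0.3,0,0,0.016,0],[-0.3,0,0,0.024,0],[-0.3,0,0,0.024,0]]

```text
time_s: 22.82
tcp_pos: [0.539, -0.0963, -0.0193]
eef_rot: [180.0, 0.0, -90.0]
contact_force: [0.1, 0.5, -0.1]
gripper_width: 0.0306
gripper_force: 0.0
```

drive_tool:
  increments:
    - [[-0.3,-0.07,0,0,0],[-0.3,-0.14,0,0,0],[-0.3,-0.22,0,0,0],[-0.3,-0.33,0,0,0],[-0.3,-0.45,0,0,0]]

```text
time_s: 23.45
tcp_pos: [0.539, -0.0413, -0.0193]
eef_rot: [180.0, -0.0, -90.0]
contact_force: [0.0, -2.0, 0.1]
gripper_width: 0.0304
gripper_force: 0.9
```

drive_tool:
  increments:
    - [[-0.3,-0.12,0,0,0],[-0.3,-0.23,0,0,0],[-0.3,-0.33,0,0,0],[-0.3,-0.4,0,0,0],[-0.3,-0.42,0,0,0]]

```text
time_s: 24.08
tcp_pos: [0.5391, 0.0087, -0.0193]
eef_rot: [-180.0, -0.0, -90.0]
contact_force: [0.0, -1.8, 0.9]
gripper_width: 0.0307
gripper_force: 1.1
```

```bash
python3 look.py 10
```

```text
top [ 441.8 -347.7] [35.6 66.4] 62.9
top [ 492.1 -200.2] [ 55.2 101.8] 99.0
side [538.8  81.2] [ 57.4 101.5] 89.9
side [ 492.5 -200.6] [ 57.1 101.8] 99.3
side [ 440.5 -343.5] [36.8 64.1] 63.4
[ 0.53917866  0.00846473 -0.01932465] [-1.79986804e+02  1.45783306e-02 -9.00230863e+01] [ 21.7  22.5 -31.3  -0.  -36.2 -21.7]
```

Aligned with the channel, so I'll push in and watch the force.

drive_tool:
  increments:
    - [[-0.3,-0.1,0,0,0],[-0.3,-0.2,0,0,0],[-0.3,-0.3,0,0,0],[-0.3,-0.38,0,0,0],[-0.3,-0.46,0,0,0]]

```text
time_s: 24.8
tcp_pos: [0.539, 0.0641, -0.0194]
eef_rot: [180.0, -0.0, -90.0]
contact_force: [-0.2, -1.7, -0.0]
gripper_width: 0.0305
gripper_force: 0.8
```

drive_tool:
  increments:
    - [[-0.3,-0.08,0,0,0],[-0.3,-0.16,0,0,0],[-0.3,-0.24,0,0,0],[-0.3,-0.32,0,0,0],[-0.3,-0.4,0,0,0]]

```text
time_s: 25.42
tcp_pos: [0.5391, 0.112, -0.0194]
eef_rot: [180.0, -0.0, -90.0]
contact_force: [-0.2, -1.2, -1.1]
gripper_width: 0.0308
gripper_force: 0.6
```

```bash
python3 look.py 11
```

```text
top [ 441.8 -347.7] [35.6 66.4] 62.9
top [ 492.2 -200.4] [ 55.2 101.4] 99.0
side [531.5 160.9] [42.8 53.6] 89.7
side [ 492.8 -199.8] [ 56.  101.1] 98.6
side [ 440.5 -343.5] [36.8 64.1] 63.4
[ 0.53957     0.11258584 -0.0191757 ] [-1.79955052e+02  2.67060590e-02 -8.99729671e+01] [ 32.2  23.3 -29.8   0.  -36.8 -32.1]
```

drive_tool:
  increments:
    - [[-0.3,-0.06,0,0,0],[-0.3,-0.12,0,0,0],[-0.3,-0.17,0,0,0],[-0.3,-0.21,0,0,0],[-0.3,-0.24,0,0,0]]

```text
time_s: 26.15
tcp_pos: [0.5391, 0.1403, -0.0193]
eef_rot: [180.0, -0.0, -90.0]
contact_force: [-1.3, -3.4, 1.9]
gripper_width: 0.0309
gripper_force: 1.5
```

drive_tool:
  increments:
    - [[-0.3,-0.01,0,0,0],[-0.3,-0.02,0,0,0],[-0.3,-0.03,0,0,0],[-0.3,-0.03,0,0,0]]

```text
time_s: 26.65
tcp_pos: [0.5391, 0.1438, -0.0193]
eef_rot: [-180.0, 0.0, -90.0]
contact_force: [0.6, -2.5, 2.3]
gripper_width: 0.0303
gripper_force: 1.3
```

drive_tool:
  increments:
    - [[-0.3,-0.01,0,0,0],[-0.3,-0.02,0,0,0],[-0.3,-0.02,0,0,0]]

```text
time_s: 27.02
tcp_pos: [0.5391, 0.1463, -0.0193]
eef_rot: [-180.0, 0.0, -90.0]
contact_force: [0.4, -2.7, 1.9]
gripper_width: 0.0308
gripper_force: 1.2
```

drive_tool:
  increments:
    - [[-0.3,-0.01,0,0,0],[-0.3,-0.02,0,0,0],[-0.3,-0.02,0,0,0]]

```text
time_s: 27.4
tcp_pos: [0.5387, 0.1472, -0.0193]
eef_rot: [179.9, -0.1, -90.1]
contact_force: [0.7, -8.9, 4.8]
gripper_width: 0.0307
gripper_force: 4.6
```

drive_tool:
  increments:
    - [[-0.3,-0.01,0,0,0],[-0.3,-0.01,0,0,0],[-0.3,-0.01,0,0,0]]

```text
time_s: 27.78
tcp_pos: [0.5386, 0.1473, -0.0194]
eef_rot: [179.9, -0.2, -90.1]
contact_force: [3.4, -14.3, 4.4]
gripper_width: 0.0307
gripper_force: 7.3
```

The carrier is home: the force rises with no travel, and its rear end is at y≈0.159, as expected. I'll back off and lift.

drive_tool:
  increments:
    - [[-0.3,0.02,0,0,0],[-0.3,0.12,0,0,0],[-0.3,0.3,0,0,0],[-0.3,0.4,0,-0.1,0],[-0.3,0.4,0,-0.1,0]]

```text
time_s: 28.4
tcp_pos: [0.5399, 0.101, -0.006]
eef_rot: [-179.9, 0.1, -90.1]
contact_force: [-0.4, 0.0, -0.2]
gripper_width: 0.0308
gripper_force: 0.0
```

drive_tool:
  increments:
    - [[-0.3,0.8,0,-1,0],[-0.3,0.8,0,-1,0],[-0.3,0.8,0,-1,0],[-0.3,0.8,0,-1,0]]

```text
time_s: 28.9
tcp_pos: [0.5405, 0.0052, 0.1152]
eef_rot: [-179.7, 0.1, -90.1]
contact_force: [0.1, -0.6, -1.0]
gripper_width: 0.0309
gripper_force: 0.0
```

```bash
python3 look.py 12; python3 - <<'E'
from h import *
im=cv2.cvtColor(cv2.imread("pics/side12.png"),cv2.COLOR_BGR2HSV)
g=cv2.inRange(im,(60,70,40),(90,255,255))
ys,xs=np.nonzero(g);w=ray("side",np.c_[xs,ys],.0135)*1000
k=(abs(w[:,0]-538)<50)&(w[:,1]>120)&(w[:,1]<300);print("board y range",np.percentile(w[k],[0,1,99,100],axis=0).round(1).tolist())
E
```

```text
top [ 441.8 -347.7] [35.6 66.4] 62.9
top [ 492.2 -200.4] [ 55.2 101.4] 99.0
side [538.7 253.1] [34.  57.7] 179.6
side [538.8 177.7] [19.2 57.1] 1.8
side [ 492.5 -200.6] [ 57.1 101.8] 99.3
side [ 440.5 -343.5] [36.8 64.1] 63.4
[0.53899588 0.00588196 0.11269523] [-1.79967910e+02  3.29305428e-02 -9.00698381e+01] [ 21.5  12.4 -23.8  -0.  -53.7 -21.5]
board y range [[509.8, 168.1], [510.6, 168.6], [566.9, 269.8], [567.6, 270.1]]
```

Board spans y = 168.1 to 270.1, so its centre is at 219.1. The bridge origin is at 219, so the carrier is home.

```bash
python3 -c "from plant import job;print(job.close_job())"
```

```text
the job is handed in; nothing more can be done
None
```

The low carrier was pushed under the bridge until it stopped against the end stop (final camera check within about 1 mm of home) and the job is handed in; on the way, the fingertips briefly rode up onto its plate rim during a sideways push, pressing down with about 8 N.

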